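# Load ring weights onto a dial scale until the needle reaches the target arc

## Robot

A 6-joint arm with a two-finger parallel gripper is mounted at the origin on a cart in front of the work surface, level with it; the furniture and walls round the work are solid. World frame = base frame: x ahead of the robot, y to its left, z up, the work surface at z = 0. Lengths are in m, angles in rad, forces in N, time in s.
With the tool pointing down it reaches from about 0.35 to 0.975 m from the base axis. Payload 4.9 kg.
Tool frame: the origin (TCP) lies on the centre line of the jaws, within the pads' length; the fingertips stand manip.tip_reach ahead of it and the grasp point (between the pads) is the TCP (manip.tip_reach is the distance from the TCP to the fingertips, in m); z points along the fingers, y is the line along which they close (so a half turn about z gives the same grasp; the last joint's range is limited). The gripper opens to 85 mm and grips with 20 to 120 N. Pads are 22 mm wide; open, the fingers measure 114 mm over their backs; the gripper's body (76 mm by 85 mm) begins 54 mm behind the grasp point. The pads swing forward as they close: fully open they stand 13 mm farther back than shut.
Start: joints at [-1.318, 0.053, 1.613, -0, 1.476, -0.119], TCP at [0.227, -0.582, 0.25] pointing down, gripper open.
Joint ranges: [-3.01, 3.01], [-1.01, 2.22], [0.06, 2.58], [-1.02, 4.17], [0.09, 2.62], [-3.14, 3.14]. Speed limits (rad/s): [2.57, 2.57, 3.14, 3.14, 3.14, 3.14].

## Interface

Orientations are given as a unit quaternion [w, x, y, z].
In Python, from plant import manip gives the robot as it stands. The module is installed in compiled form; this text tells all that it offers.
- The arm moves only by the tool move_arm, never from a script. Its argument "rows" is a list of rows, each a list of 7 numbers: the shift along the tool's x, y, z in cm, then the turn, a rotation vector about the tool's x, y, z in degrees, then the opening, from -1 (shut) to 1 (fully open). In form: [[tx, ty, tz, ax, ay, az, jaw], ...]. A call has 1 to 20 rows; each row shifts and turns the commanded pose from where the row before left it, along the tool's axes as they then stand; what a row does not reach is not made up. A row lasts 1/12 s, in which the tool goes at most 41.7 mm and 7.16 degrees, less where a joint would pass 70% of its speed; a pose out of reach is approached as far as the arm can. A call is refused whole if a number of a shift passes 4.17 or a number of a turn 7.16, either way. A call with a gripper value outside its range is refused whole. The fingers move at their own pace and stop on an object; the grip force is fixed at half the most. Time passes only in rows, so rows that do not move let the fingers close. It gives the time, the measured TCP pose, the force, the opening and the grip force at its end, in the units of the state.
- manip.state(): the state, without advancing time (a new reading comes with each control period).
- manip.grab_frame(name): name is "scene" or "top" or "wrist"; returns a dict with "img" (480x640x3 uint8, blue, green, red), "mtx" (3x3 intrinsics, pixels), "k1" (the pictures are not rectified: a ray, as slopes to the right and down, at radius r is drawn at 1 + k1 r^2 times it, then the intrinsics apply), "R" (3x3) and "t" (3): a world point X has camera coordinates R X + t. Camera axes: x right, y down, z forward; pixel columns grow to the right and rows downward; lengths in m; the calibration is good to about 2 mm. A picture is of the moment at which its call begins. There is no depth.
- manip.job_done(): hands the job in; it is judged then, once.
The state is a dict: "time": time; "joint_pos": joint angles; "joint_vel": joint speeds; "joint_efforts": joint torques, N m; "tool_pos": TCP position; "tool_rot": TCP orientation; "contact_force": force on the tool from outside, world axes, zero at the start; "ft_torque": the same for the moment, N m; "gripper_width": opening from 0.0 (shut) to 1.0 (fully open); "grasp_force": force on a finger pad.
Only numpy, scipy, OpenCV 4.12 (cv2) and the standard library are available. Lean on these libraries where they do the work, as an engineer would, in place of code of your own. Each camera call takes 0.05 s, during which the arm holds its last target. There are 200 camera calls.

## Task

Put the metal ring weights from the board onto the spindle of the dial scale, one at a time, pushing each one fully home (flat on the plate or on the ring below), until the needle, left to settle, stands in the broad black arc on the dial. The spindle grips the rings, so push with measured force and never with more than 22 N, which would overload the scale; leave the rings that are not needed lying on the board and do not disturb the bottle, the vial and the tape.

Things in the scene. Friction and masses are not known exactly. Their poses are not given: they have to be found in the camera images.
- seat (a point): centre of the top of the scale's small round loading plate (diameter 32, 5 mm thick), moves with the plate; about 100 to 135 mm above the worktop. A ring is home when flush on the plate or on the ring below: undersides 0, 14, 28 mm above this point. Rings overhang the plate by 3 mm all round, so fingertips may reach past it
- spindle_tip (a point): tip of the upright spindle on the plate, 57 mm above its top; core 9.6 mm thick, top 8 mm tapered to 4 mm. Pairs of spring bows on its y sides, 7.5, 21.5, 35.5 mm above the plate, each 16 mm high, 15.4 mm across, grip the bore: a ring put over the tip drags all the way and must be pushed with about 4 to 7 N, up to about 12 N where it rides onto a bow. Let go, it stays where it was pushed to
- plate (a joint): give of the stiff pad under the loading plate, m: 1 mm for each 12 N on the plate, rings included (a noisy reading); over 22 N (1.83 mm) is an overload. Below the pad the plate's stem sinks 1 mm for each 0.078 N until an overload stop inside, hidden and set anew each time (22 to 41 mm down), makes it rigid; pushing a ring drives it onto that stop. Let go, it rises again
- needle (a joint): angle of the dial needle, rad, clockwise from the first graduation: 0.1 rad for each mm that the stem has sunk, about 0.5 rad a ring. Starts at about 0.1 to 0.8 (the tare differs); goes on to 2.2 to 4.1 when the plate is pushed onto its stop. Graduations are 0.2 rad apart; the broad black target arc runs from 1.43 to 2.08. The stem is damped and settles in about 1 s
- scale: grey fixed dial spring scale, origin under the spindle axis, 0 to 10 mm above the worktop (levelling feet). Housing: 116 mm in x, -53 to +168 mm in y, 66 mm high, a collar of radius 16 mm, 72 mm high round the plate's stem. The round 88 mm white dial lies 110 mm to +y of the spindle, sloped toward -x (the robot), rim up to 125 mm high
- board: black plastic board, fixed, 70 x 300 x 8 mm, long way along its y; origin under its centre on the worktop. The four rings lie on it in a row about 72 mm apart
- ring_0: plain metal ring weight, identical to the other three: outside diameter 38, thickness 14, bore 14 mm, about 40 g (each a little different). Lies flat on the board at the start. Origin: centre of its underside, z up along the bore
- ring_1: plain metal ring weight, identical to the other three: outside diameter 38, thickness 14, bore 14 mm, about 40 g (each a little different). Lies flat on the board at the start. Origin: centre of its underside, z up along the bore
- ring_2: plain metal ring weight, identical to the other three: outside diameter 38, thickness 14, bore 14 mm, about 40 g (each a little different). Lies flat on the board at the start. Origin: centre of its underside, z up along the bore
- ring_3: plain metal ring weight, identical to the other three: outside diameter 38, thickness 14, bore 14 mm, about 40 g (each a little different). Lies flat on the board at the start. Origin: centre of its underside, z up along the bore
- bottle: bystander: small brown medicine bottle with white cap, diameter 35, height 71 mm; origin under its centre
- vial: bystander: small sample vial with screw cap, diameter 23, height 51 mm; origin under its centre
- tape: bystander: flat roll of tape, diameter 62, height 20 mm; origin under its centre

How it is judged:
By the outcome, as a careful person would: the job done as asked, in the order asked, and still so for the second after the job is handed in, with the robot touching nothing.
It also fails if it takes over 72 s, if anything falls off the work surface, if the arm or the gripper's body presses on something with over 40 N, if the wrist force passes 120 N, or if a joint passes its speed limit or range.

## Working session

There is one attempt and no reset: what is moved stays moved. The work goes in short steps, Python scripts to look and compute and a tool call to move; the robot and the scene stay as the last step left them, time stands still between calls to the robot, and variables do not carry over. Pictures are saved under pics/ and viewed, at most 10 in all, crops included, and the job is handed in when it is done.

Besides the shell and the picture viewer there is one more tool, called after "Emit:" by a JSON object that holds its "fn" and its "kwargs". move_arm: Moves the arm, as the interface text tells. Its arguments: {"type":"object","properties":{"rows":{"type":"array","items":{"type":"array","items":{"type":"number"}}}},"required":["rows"]}

```bash
mkdir -p pics; python3 - <<'E'
from plant import manip
import cv2,pickle
s=manip.state();print(s,manip.tip_reach)
for n in ["scene","top","wrist"]:
    f=manip.grab_frame(n);cv2.imwrite(f"pics/{n}0.png",f["img"]);pickle.dump(f,open(n+"0.pkl","wb"))
    print(n,f["mtx"].tolist(),f["k1"],f["R"].round(3).tolist(),f["t"])
E
```

```text
{'time': 0.0, 'joint_pos': array([-1.31799032e+00,  5.33275663e-02,  1.61428732e+00,  6.71038653e-06,
        1.47602029e+00, -1.18965793e-01]), 'joint_vel': array([ 5.52952220e-04,  5.70763406e-04, -5.71863410e-04, -7.44195583e-05,
        3.55657960e-04,  1.57727352e-04]), 'joint_efforts': array([ 1.94059639e-04, -3.93685985e+01, -3.70175529e+01, -1.33215194e-04,
        7.17879055e-03,  1.86138518e-07]), 'tool_pos': array([ 0.22691584, -0.58172245,  0.24908514]), 'tool_rot': array([-1.01919697e-03,  9.82772454e-01,  1.84816830e-01, -6.49594633e-05]), 'contact_force': array([0.27410227, 0.74301961, 0.4795195 ]), 'ft_torque': array([ 0.04181977, -0.01457241, -0.02276482]), 'grasp_force': 0.0, 'gripper_width': 0.9981279476454114} 0.019
scene [[549.4037622482441, 0.0, 320.8670922331961], [0.0, 549.4037622482441, 240.59229253609175], [0.0, 0.0, 1.0]] -0.019511691120678486 [[-0.753, -0.658, 0.015], [-0.472, 0.523, -0.71], [0.459, -0.542, -0.704]] [0.59809712 0.24346038 0.86693898]
top [[484.79856121459744, 0.0, 315.6063240570785], [0.0, 484.79856121459744, 242.12526802982282], [0.0, 0.0, 1.0]] -0.06434813816078289 [[0.008, -1.0, 0.026], [-0.984, -0.012, -0.18], [0.18, -0.024, -0.983]] [0.20516299 0.59163146 0.89859365]
wrist [[360.01084743148243, 0.0, 322.6636792318832], [0.0, 360.01084743148243, 238.17601223226274], [0.0, 0.0, 1.0]] -0.06006376330921569 [[0.363, -0.932, -0.002], [-0.893, -0.349, 0.285], [-0.266, -0.102, -0.958]] [-0.62326588 -0.0365456   0.37972343]
```

View pics/scene0.png

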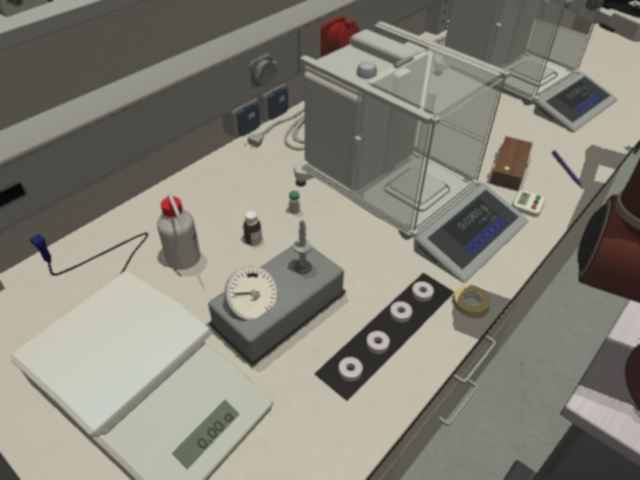

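View pics/top0.png

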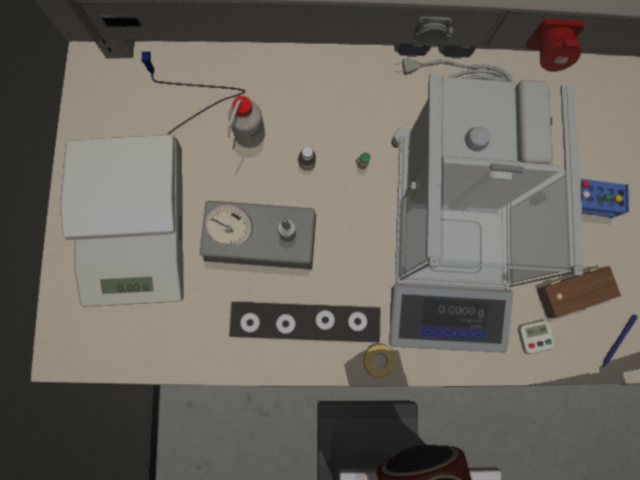

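The scene view shows the rings at about (423,290), (401,311), (378,342) and (350,369), with the spindle tip near (302,222). The top view shows the rings at (357,321), (325,320), (285,324) and (250,322), with the spindle near (286,226).

```bash
cat > h.py <<'E'
import numpy as np,cv2,pickle
from plant import manip
from scipy.optimize import least_squares
def undist(f,p):
    K=f["mtx"];d=np.array([(p[0]-K[0,2])/K[0,0],(p[1]-K[1,2])/K[1,1]]);s=d.copy()
    for _ in range(20): s=d/(1+f["k1"]*(s@s))
    return s
def ray(f,p):
    s=undist(f,p);R=f["R"];return -R.T@f["t"],R.T@np.array([s[0],s[1],1])
def proj(f,X):
    c=f["R"]@np.asarray(X)+f["t"];s=c[:2]/c[2];s=s*(1+f["k1"]*(s@s));K=f["mtx"]
    return np.array([K[0,0]*s[0]+K[0,2],K[1,1]*s[1]+K[1,2]])
def atz(f,p,z):
    o,d=ray(f,p);return o+d*(z-o[2])/d[2]
def tri(fs,ps):
    r=least_squares(lambda X:np.concatenate([proj(f,X)-p for f,p in zip(fs,ps)]),[.5,0,.05]);return r.x,np.abs(r.fun).max()
def blobs(f,box,thr,amin,amax):
    x0,y0,x1,y1=box;g=cv2.cvtColor(f["img"],cv2.COLOR_BGR2GRAY)[y0:y1,x0:x1]
    n,l,st,c=cv2.connectedComponentsWithStats((g>thr).astype(np.uint8))
    return [(c[i]+[x0,y0],st[i,4]) for i in range(1,n) if amin<st[i,4]<amax]
E
python3 - <<'E'
from h import *
s=pickle.load(open("scene0.pkl","rb"));t=pickle.load(open("top0.pkl","rb"))
for a,b in zip([(423,290),(401,311),(378,342),(350,369),(302,222),(302,264)],[(357,321),(325,320),(285,324),(250,322),(286,223),(287,232)]):
    X,e=tri([s,t],[a,b]);print(X.round(4),e.round(1),atz(t,b,.022).round(4))
for n,p in dict(boardA=(231,303),boardB=(380,308),boardC=(379,342),boardD=(230,337),tape=(380,361),tapeb=(380,378),sc1=(206,203),sc2=(315,208),sc3=(311,268),sc4=(201,262),bal=(391,345),bal2=(396,270)).items(): print(n,atz(t,p,.01).round(3),atz(t,p,.07).round(3))
a=cv2.resize(s["img"][200:390,190:490],None,fx=2.6,fy=2.6,interpolation=cv2.INTER_CUBIC)
cv2.imwrite("pics/c0.png",a)
E
```

```text
[0.4388 0.1279 0.0206] 0.4 [0.4379 0.1276 0.022 ]
[0.4411 0.1914 0.0184] 0.8 [0.4394 0.1907 0.022 ]
[0.4323 0.2699 0.0184] 0.7 [0.431  0.2691 0.022 ]
[0.4356 0.3391 0.0155] 0.7 [0.4342 0.3377 0.022 ]
[0.6012 0.2666 0.1802] 1.8 [0.6335 0.2708 0.022 ]
[0.6041 0.2671 0.0813] 0.7 [0.6149 0.2685 0.022 ]
boardA [0.471 0.378 0.01 ] [0.468 0.369 0.07 ]
boardB [0.464 0.08  0.01 ] [0.461 0.089 0.07 ]
boardC [0.397 0.083 0.01 ] [0.398 0.092 0.07 ]
boardD [0.405 0.378 0.01 ] [0.405 0.369 0.07 ]
tape [0.36  0.081 0.01 ] [0.364 0.091 0.07 ]
tapeb [0.327 0.082 0.01 ] [0.333 0.091 0.07 ]
sc1 [0.676 0.438 0.01 ] [0.661 0.425 0.07 ]
sc2 [0.669 0.212 0.01 ] [0.653 0.213 0.07 ]
sc3 [0.544 0.219 0.01 ] [0.536 0.22  0.07 ]
sc4 [0.553 0.442 0.01 ] [0.545 0.429 0.07 ]
bal [0.391 0.059 0.01 ] [0.393 0.07  0.07 ]
bal2 [0.541 0.046 0.01 ] [0.534 0.058 0.07 ]
```

View pics/c0.png

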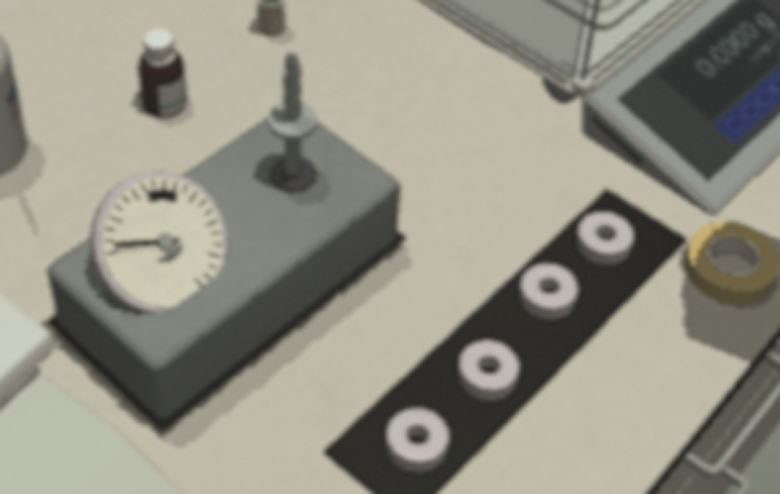

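The crop shows the spindle tip at scene (301.5,221), the plate top at (302,245), the needle pointing left and the black arc at the top of the dial. Next I turn the jaws so they close along world x and move over the board.

Emit:
{"fn": "move_arm", "kwargs": {"rows": [[0,0,0,0,0,-6.87,1],[0,0,0,0,0,-6.87,1],[0,0,0,0,0,-6.87,1],[0,0,0,0,0,-6.87,1],[0,0,0,0,0,-6.87,1],[0,0,0,0,0,-6.87,1],[0,0,0,0,0,-6.87,1],[0,0,0,0,0,-6.87,1],[0,0,0,0,0,-6.87,1],[0,0,0,0,0,-6.87,1]]}}

```text
time: 0.98
tool_pos: [0.227, -0.582, 0.2498]
tool_rot: [-0.0, 0.705, 0.709, 0.0]
contact_force: [0.2, 0.4, 0.8]
gripper_width: 1.0
grasp_force: 0.0
```

Emit:
{"fn": "move_arm", "kwargs": {"rows": [[2.94,1.33,0,0,0,0,1],[2.94,1.33,0,0,0,0,1],[2.94,1.33,0,0,0,0,1],[2.94,1.33,0,0,0,0,1],[2.94,1.33,0,0,0,0,1],[2.94,1.33,0,0,0,0,1],[2.94,1.33,0,0,0,0,1],[2.94,1.33,0,0,0,0,1],[2.94,1.33,0,0,0,0,1],[2.94,1.33,0,0,0,0,1],[2.94,1.33,0,0,0,0,1],[2.94,1.33,0,0,0,0,1],[2.94,1.33,0,0,0,0,1]]}}

```text
time: 2.07
tool_pos: [0.4001, -0.1985, 0.2501]
tool_rot: [0.0, 0.707, 0.707, 0.0]
contact_force: [-0.2, -0.5, -0.5]
gripper_width: 1.0
grasp_force: 0.0
```

Emit:
{"fn": "move_arm", "kwargs": {"rows": [[2.86,0.5,0,0,0,0,1],[2.86,0.5,0,0,0,0,1],[2.86,0.5,0,0,0,0,1],[2.86,0.5,0,0,0,0,1],[2.86,0.5,0,0,0,0,1],[2.86,0.5,0,0,0,0,1],[2.86,0.5,0,0,0,0,1],[2.86,0.5,0,0,0,0,1],[2.86,0.5,0,0,0,0,1],[2.86,0.5,0,0,0,0,1],[2.86,0.5,0,0,0,0,1],[2.86,0.5,0,0,0,0,1],[2.86,0.5,0,0,0,0,1],[2.86,0.5,0,0,0,0,1],[0,0,0,0,0,0,1],[0,0,0,0,0,0,1]]}}

```text
time: 3.4
tool_pos: [0.4696, 0.2013, 0.2498]
tool_rot: [-0.0, 0.706, 0.708, -0.001]
contact_force: [0.0, -1.0, -0.3]
gripper_width: 1.004
grasp_force: 0.0
```

```bash
python3 - <<'E'
from h import *
f=manip.grab_frame("wrist");pickle.dump(f,open("w1.pkl","wb"));cv2.imwrite("pics/w1.png",f["img"]);print(manip.state()["tool_pos"])
E
```

```text
[0.46959299 0.20044188 0.24982993]
```

Emit:
{"fn": "move_arm", "kwargs": {"rows": [[3,0,0,0,0,0,1],[3,0,0,0,0,0,1],[3,0,0,0,0,0,1],[0,0,0,0,0,0,1],[0,0,0,0,0,0,1]]}}

```text
time: 3.87
tool_pos: [0.4698, 0.29, 0.2501]
tool_rot: [0.0, 0.707, 0.707, -0.0]
contact_force: [0.1, -0.5, 1.1]
gripper_width: 0.997
grasp_force: 0.0
```

```bash
python3 - <<'E'
from h import *
f=manip.grab_frame("wrist");pickle.dump(f,open("w2.pkl","wb"));print(manip.state()["tool_pos"])
a=pickle.load(open("w1.pkl","rb"))["img"]
c=np.hstack([a,f["img"]]);cv2.imwrite("pics/w12.png",cv2.resize(c,(800,300),interpolation=cv2.INTER_AREA))
E
```

```text
[0.46992373 0.28935033 0.25008537]
```

View pics/w12.png

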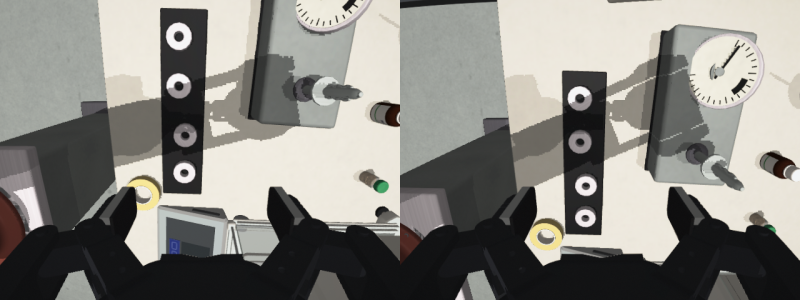

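The rings in the left view are at (285,59), (285,138), (296,216) and (294,277) in full pixels. In the right view they are at (286,155), (288,226), (298,298) and (296,347). The spindle tip is at about (574,150) in the left view and (546,299) in the right.

```bash
cat >> h.py <<'E'
def fit_ring(fs,X0,free_z=True):
    gs=[cv2.GaussianBlur(cv2.cvtColor(f["img"],cv2.COLOR_BGR2GRAY),(0,0),.7).astype(np.float32) for f in fs]
    th=np.linspace(0,2*np.pi,48,endpoint=False)
    def samp(f,g,X,r):
        P=np.array([proj(f,X+[r*np.cos(t),r*np.sin(t),0]) for t in th],np.float32)
        return cv2.remap(g,P[None,:,0],P[None,:,1],cv2.INTER_LINEAR)[0]
    def cost(p):
        X=np.array(p);s=0
        for f,g in zip(fs,gs):
            s+=np.mean(samp(f,g,X,.018)-samp(f,g,X,.0205))+.5*np.mean(samp(f,g,X,.0085)-samp(f,g,X,.006))
        return -s/len(fs)
    from scipy.optimize import minimize
    r=minimize(cost,X0,method="Nelder-Mead",options=dict(initial_simplex=np.array(X0)+np.array([[0,0,0],[.004,0,0],[0,.004,0],[0,0,.006]]),xatol=1e-4,fatol=.05))
    return r.x,-r.fun
E
python3 - <<'E'
from h import *
a,b=[pickle.load(open(n,"rb")) for n in("w1.pkl","w2.pkl")]
for p,q in zip([(285,59),(285,138),(296,216),(294,277)],[(286,155),(288,226),(298,298),(296,347)]):
    X,e=tri([a,b],[p,q]);print(X.round(4),e.round(1),*[v.round(4) if hasattr(v,'round') else v for v in fit_ring([a,b],X)])
m=np.hstack([cv2.resize(f["img"][y:y+75,x:x+100],None,fx=4,fy=4,interpolation=cv2.INTER_CUBIC) for f,x,y in((a,490,110),(b,460,230))]);
n=cv2.resize(b["img"][40:190,440:620],(400,333),interpolation=cv2.INTER_CUBIC)
s=pickle.load(open("scene0.pkl","rb"));n2=cv2.resize(s["img"][210:279,260:340],(400,333),interpolation=cv2.INTER_CUBIC)
m=np.vstack([m[:,:800],np.hstack([n,n2])])[:600];cv2.imwrite("pics/m.png",m);print(m.shape)
E
```

```text
[0.4337 0.3408 0.0076] 0.3 [0.4357 0.3394 0.0187] 201.3232
[0.4333 0.2686 0.0114] 0.6 [0.434  0.2691 0.0177] 149.93
[0.4437 0.1946 0.0287] 0.3 [0.4425 0.1916 0.0207] 147.8279
[0.4387 0.1217 0.009 ] 0.2 [0.44   0.1263 0.0194] 188.522
(600, 800, 3)
```

View pics/m.png

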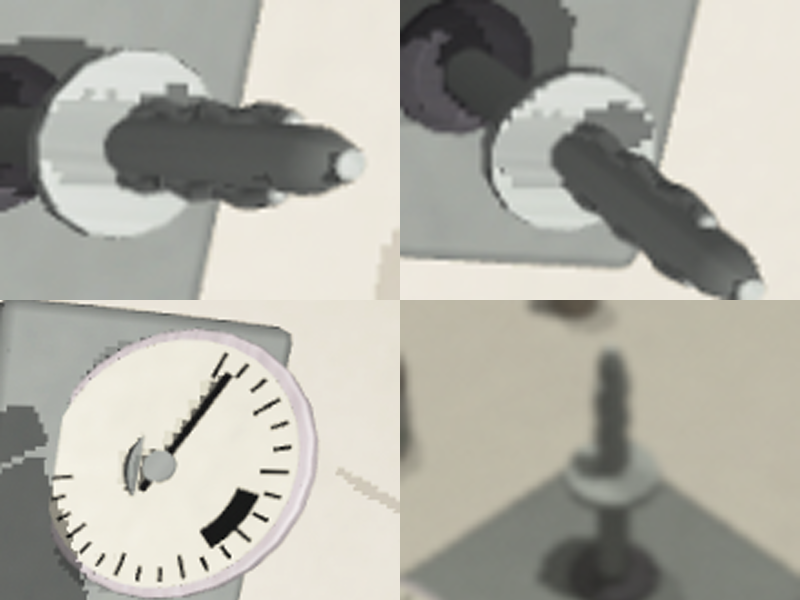

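The left crop puts the spindle tip at full (577.5,151.3) and the plate at about (522,146). The right crop puts the tip at (547.5,302.8) and the plate at about (503,267.5). The needle sits between graduations 0 and 1 (about 0.1 rad), so 3 rings should reach about 1.6.

```bash
python3 - <<'E'
from h import *
a,b=[pickle.load(open(n,"rb")) for n in("w1.pkl","w2.pkl")];s=pickle.load(open("scene0.pkl","rb"))
print(tri([a,b],[(577.5,151.25),(547.5,302.75)]),tri([a,b,s],[(577.5,151.25),(547.5,302.75),(302,220.3)]))
print(tri([a,b],[(521.8,146),(503,267.5)]),tri([a,b,s],[(521.8,146),(503,267.5),(302.5,244)]))
E
```

```text
(array([0.60457011, 0.26681326, 0.18430099]), np.float64(0.06875179061819381)) (array([0.60475374, 0.26677648, 0.18399695]), np.float64(0.4789616529897671))
(array([0.60497599, 0.26695007, 0.12646102]), np.float64(0.08402918481476718)) (array([0.60412153, 0.26716467, 0.12818806]), np.float64(0.9523788843421244))
```

Emit:
{"fn": "move_arm", "kwargs": {"rows": [[-0.7,-1.2,1,0,0,0,0.3],[-0.7,-1.2,2,0,0,0,0.3],[-0.65,-1.2,3,0,0,0,0.3],[0,0,3,0,0,0,0.3],[0,0,3,0,0,0,0.3],[0,0,3,0,0,0,0.3],[0,0,3,0,0,0,0.3],[0,0,2,0,0,0,0.3],[0,0,1,0,0,0,0.3],[0,0,0.7,0,0,0,0.3],[0,0,0.3,0,0,0,0.3],[0,0,0.2,0,0,0,0.3],[0,0,0,0,0,0,0.3]]}}

```text
time: 5.0
tool_pos: [0.4349, 0.27, 0.0294]
tool_rot: [0.0, 0.707, 0.707, 0.001]
contact_force: [-0.5, -0.0, -0.5]
gripper_width: 0.647
grasp_force: 0.0
```

```bash
python3 - <<'E'
from h import *
f=manip.grab_frame("wrist");s=manip.state();print(s["tool_pos"],s["contact_force"],s["gripper_width"])
t=manip.grab_frame("scene")
print(proj(f,[.434,.269,.022]))
x=cv2.resize(t["img"][230:410,280:520],(600,450),interpolation=cv2.INTER_CUBIC);cv2.imwrite("pics/g1.png",np.hstack([cv2.resize(f["img"],(600,450))[:,150:350] if 0 else x,np.zeros((450,0,3),np.uint8)]))
cv2.imwrite("pics/gw.png",f["img"][200:480,150:500])
E
```

```text
[0.43496597 0.27012874 0.02964406] [-0.16563471 -0.78005855 -0.93479091] 0.6536162869602302
[319.67317788 320.83671547]
```

View pics/gw.png

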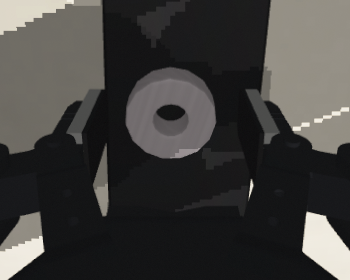

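Emit:
{"fn": "move_arm", "kwargs": {"rows": [[-0.1,-0.05,0.15,0,0,0,0.3],[0,0,0.15,0,0,0,0.3],[0,0,0,0,0,0,0.3]]}}

```text
time: 5.35
tool_pos: [0.4334, 0.2688, 0.0254]
tool_rot: [0.0, 0.707, 0.707, 0.0]
contact_force: [0.5, 0.1, 0.3]
gripper_width: 0.648
grasp_force: 0.0
```

Emit:
{"fn": "move_arm", "kwargs": {"rows": [[0,0,0,0,0,0,-0.3],[0,0,0,0,0,0,-0.3],[0,0,0,0,0,0,-0.3],[0,0,0,0,0,0,-0.3],[0,0,0,0,0,0,-0.3]]}}

```text
time: 5.77
tool_pos: [0.4342, 0.2692, 0.0262]
tool_rot: [0.0, 0.707, 0.707, 0.001]
contact_force: [-0.5, 0.6, 5.8]
gripper_width: 0.423
grasp_force: 62.5
```

Emit:
{"fn": "move_arm", "kwargs": {"rows": [[0,0,-1,0,0,0,-0.3],[0,0,-2.5,0,0,0,-0.3],[0,0,-3.2,0,0,0,-0.3],[0,0,-3.2,0,0,0,-0.3],[0,0,-3.2,0,0,0,-0.3],[0,2,-3,0,0,0,-0.3],[0,3,-2.4,0,0,0,-0.3],[0,3,-1.4,0,0,0,-0.3],[-0.24,3,0,0,0,0,-0.3],[0,3,0,0,0,0,-0.3],[0,2,0,0,0,0,-0.3],[0,1.05,0,0,0,0,-0.3],[0,0,0,0,0,0,-0.3],[0,0,0,0,0,0,-0.3],[0,0,0,0,0,0,-0.3]]}}

```text
time: 7.02
tool_pos: [0.6026, 0.2666, 0.224]
tool_rot: [-0.0, 0.707, 0.707, -0.001]
contact_force: [0.2, 1.1, -0.6]
gripper_width: 0.418
grasp_force: 60.2
```

```bash
python3 - <<'E'
from h import *
f=manip.grab_frame("wrist");s=manip.state();print(s["tool_pos"],s["contact_force"],s["gripper_width"])
pickle.dump(f,open("w3.pkl","wb"))
T=s["tool_pos"]
print("tip px",proj(f,[.6047,.2668,.184]),"ring top ctr",proj(f,T+[0,0,-.004]),"under",proj(f,T+[0,0,-.018]))
c=manip.grab_frame("scene");pickle.dump(c,open("s3.pkl","wb"))
print("scene",proj(c,[.6047,.2668,.184]),proj(c,T+[0,0,-.018]))
m=np.hstack([cv2.resize(f["img"][200:400,220:420],(400,400)),cv2.resize(c["img"][180:260,262:342],(400,400))])
cv2.imwrite("pics/p1.png",m)
E
```

```text
[0.60263442 0.26666642 0.22420772] [-0.35052546 -0.62896617 -0.9250615 ] 0.41985784225930917
tip px [326.25345543 285.59048186] ring top ctr [321.80883823 323.09821339] under [321.92803839 306.76604852]
scene [302.03164801 219.84247061] [302.94405651 209.87937106]
```

View pics/p1.png

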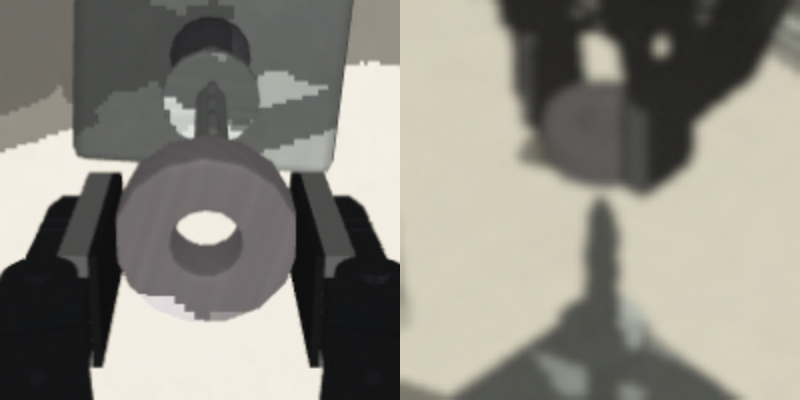

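The wrist view shows the bore centre at column 323 and the spindle axis at about 325.5, so the ring needs to go roughly 1.7 mm to +x. The scene view shows the ring hanging just above the tip.

Emit:
{"fn": "move_arm", "kwargs": {"rows": [[0,0.17,0.5,0,0,0,-0.3],[0,0,1,0,0,0,-0.3],[0,0,0.5,0,0,0,-0.3],[0,0,0.3,0,0,0,-0.3],[0,0,0.3,0,0,0,-0.3],[0,0,0.3,0,0,0,-0.3],[0,0,0,0,0,0,-0.3],[0,0,0,0,0,0,-0.3]]}}

```text
time: 7.78
tool_pos: [0.6056, 0.2664, 0.1952]
tool_rot: [-0.0, 0.707, 0.707, -0.0]
contact_force: [0.2, 0.2, -0.2]
gripper_width: 0.42
grasp_force: 60.2
```

```bash
python3 - <<'E'
from h import *
f=manip.grab_frame("wrist");s=manip.state();print(s["tool_pos"],s["contact_force"],s["gripper_width"])
c=manip.grab_frame("scene")
m=np.hstack([cv2.resize(f["img"][200:400,220:420],(400,400)),cv2.resize(c["img"][180:260,262:342],(400,400))])
cv2.imwrite("pics/p2.png",m)
E
```

```text
[0.60577812 0.26644923 0.19551427] [-0.14280331 -0.48855947 -0.82150665] 0.41984615372670087
```

View pics/p2.png

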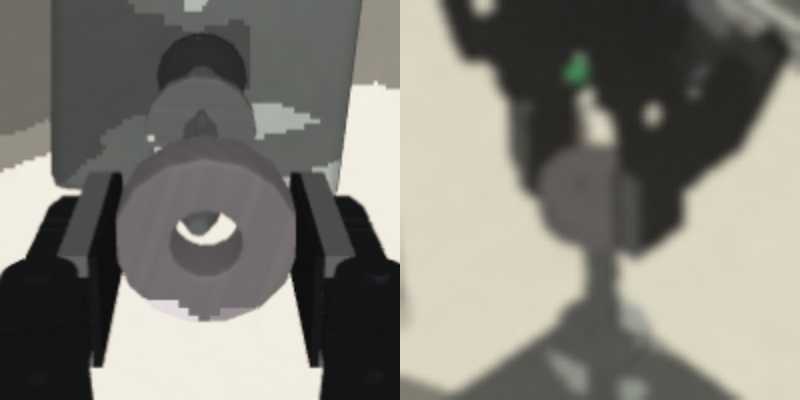

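The tip has entered the bore, centred in y. The spindle sits at column 201 against 206 for the bore, so I correct about 1 mm to -x and push down.

Emit:
{"fn": "move_arm", "kwargs": {"rows": [[0,-0.09,0.1,0,0,0,-0.3],[0,0,0.2,0,0,0,-0.3],[0,0,0.2,0,0,0,-0.3],[0,0,0.2,0,0,0,-0.3],[0,0,0.2,0,0,0,-0.3],[0,0,0.2,0,0,0,-0.3]]}}

```text
time: 8.38
tool_pos: [0.6047, 0.2664, 0.184]
tool_rot: [-0.0, 0.707, 0.707, -0.0]
contact_force: [0.2, 1.0, -0.4]
gripper_width: 0.418
grasp_force: 60.2
```

Emit:
{"fn": "move_arm", "kwargs": {"rows": [[0,0,0.2,0,0,0,-0.3],[0,0,0.2,0,0,0,-0.3],[0,0,0.2,0,0,0,-0.3],[0,0,0.2,0,0,0,-0.3],[0,0,0.2,0,0,0,-0.3],[0,0,0.2,0,0,0,-0.3]]}}

```text
time: 8.88
tool_pos: [0.6048, 0.2665, 0.1723]
tool_rot: [0.0, 0.707, 0.707, 0.0]
contact_force: [0.2, 0.6, 0.9]
gripper_width: 0.419
grasp_force: 60.2
```

Emit:
{"fn": "move_arm", "kwargs": {"rows": [[0,0,0.2,0,0,0,-0.3],[0,0,0.2,0,0,0,-0.3],[0,0,0.2,0,0,0,-0.3],[0,0,0.2,0,0,0,-0.3],[0,0,0.2,0,0,0,-0.3],[0,0,0.2,0,0,0,-0.3]]}}

```text
time: 9.38
tool_pos: [0.6048, 0.2665, 0.1604]
tool_rot: [0.0, 0.707, 0.707, 0.0]
contact_force: [-0.2, -0.1, 2.4]
gripper_width: 0.418
grasp_force: 60.4
```

Emit:
{"fn": "move_arm", "kwargs": {"rows": [[0,0,0.15,0,0,0,-0.3],[0,0,0.15,0,0,0,-0.3],[0,0,0.15,0,0,0,-0.3],[0,0,0.15,0,0,0,-0.3]]}}

```text
time: 9.72
tool_pos: [0.6049, 0.2665, 0.1548]
tool_rot: [0.0, 0.707, 0.707, 0.0]
contact_force: [-1.6, -0.9, 4.2]
gripper_width: 0.413
grasp_force: 60.5
```

Emit:
{"fn": "move_arm", "kwargs": {"rows": [[0,0,0.15,0,0,0,-0.3],[0,0,0.15,0,0,0,-0.3],[0,0,0.15,0,0,0,-0.3],[0,0,0.15,0,0,0,-0.3]]}}

```text
time: 10.05
tool_pos: [0.6048, 0.2665, 0.1483]
tool_rot: [0.0, 0.707, 0.707, 0.0]
contact_force: [-1.2, -0.4, 2.8]
gripper_width: 0.421
grasp_force: 60.5
```

Emit:
{"fn": "move_arm", "kwargs": {"rows": [[0,0,0.15,0,0,0,-0.3],[0,0,0.15,0,0,0,-0.3],[0,0,0.15,0,0,0,-0.3],[0,0,0.15,0,0,0,-0.3]]}}

```text
time: 10.38
tool_pos: [0.605, 0.2665, 0.1431]
tool_rot: [0.0, 0.707, 0.707, 0.0]
contact_force: [-2.2, -1.1, 7.2]
gripper_width: 0.421
grasp_force: 60.8
```

Emit:
{"fn": "move_arm", "kwargs": {"rows": [[0,0,0.15,0,0,0,-0.3],[0,0,0.15,0,0,0,-0.3],[0,0,0.15,0,0,0,-0.3],[0,0,0.15,0,0,0,-0.3]]}}

```text
time: 10.72
tool_pos: [0.6048, 0.2665, 0.1361]
tool_rot: [0.0, 0.707, 0.707, 0.0]
contact_force: [-0.6, 0.9, 3.5]
gripper_width: 0.422
grasp_force: 60.6
```

```bash
python3 - <<'E'
from h import *
f=manip.grab_frame("wrist");s=manip.state();print(s["tool_pos"],s["contact_force"],s["gripper_width"])
c=manip.grab_frame("scene");pickle.dump(c,open("s5.pkl","wb"));pickle.dump(f,open("w5.pkl","wb"))
m=np.hstack([cv2.resize(f["img"][180:400,210:430],(400,400)),cv2.resize(c["img"][190:290,252:352],(400,400))])
cv2.imwrite("pics/p3.png",m)
E
```

```text
[0.60469655 0.26645716 0.13572781] [1.83237831 0.59569263 2.70790326] 0.42248165801966003
```

View pics/p3.png

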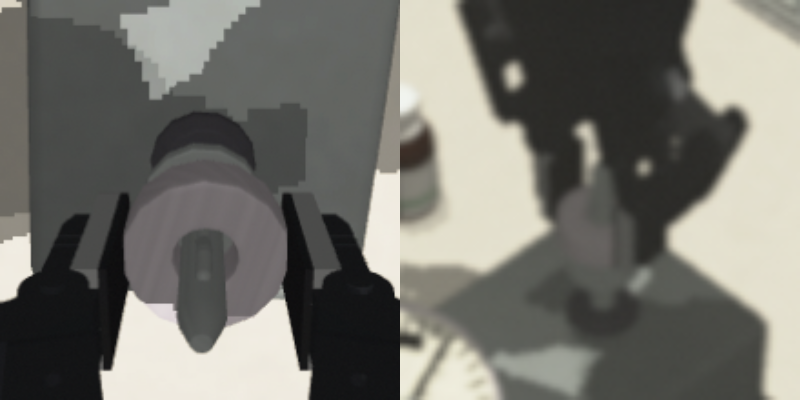

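The ring is on the spindle. The tip shows at scene (302,231) and wrist (320,370), so I can work out how far the stem has sunk.

```bash
python3 - <<'E'
from h import *
f,c=[pickle.load(open(n,"rb")) for n in("w5.pkl","s5.pkl")]
for z in np.arange(.14,.186,.005): print(z.round(3),proj(f,[.6047,.2665,z]).round(1),proj(c,[.6047,.2668,z]).round(1))
E
```

```text
0.14 [321.6 333.5] [302.3 239.6]
0.145 [321.6 340.8] [302.2 237.4]
0.15 [321.6 348.6] [302.2 235.2]
0.155 [321.5 357.1] [302.2 233. ]
0.16 [321.5 366.2] [302.2 230.8]
0.165 [321.4 376. ] [302.1 228.5]
0.17 [321.4 386.7] [302.1 226.3]
0.175 [321.3 398.3] [302.1 224. ]
0.18 [321.3 411. ] [302.1 221.7]
0.185 [321.2 424.9] [302.  219.4]
```

Emit:
{"fn": "move_arm", "kwargs": {"rows": [[0,0,0.15,0,0,0,-0.3],[0,0,0.15,0,0,0,-0.3],[0,0,0.15,0,0,0,-0.3],[0,0,0.15,0,0,0,-0.3],[0,0,0.15,0,0,0,-0.3]]}}

```text
time: 11.23
tool_pos: [0.6049, 0.2665, 0.1295]
tool_rot: [0.0, 0.707, 0.707, 0.0]
contact_force: [-2.1, -1.0, 6.8]
gripper_width: 0.417
grasp_force: 60.8
```

Emit:
{"fn": "move_arm", "kwargs": {"rows": [[0,0,0.07,0,0,0,-0.3],[0,0,0.07,0,0,0,-0.3],[0,0,0.07,0,0,0,-0.3],[0,0,0.07,0,0,0,-0.3]]}}

```text
time: 11.57
tool_pos: [0.6047, 0.2664, 0.1259]
tool_rot: [0.0, 0.707, 0.707, 0.0]
contact_force: [-0.4, 0.8, 3.6]
gripper_width: 0.419
grasp_force: 60.6
```

Emit:
{"fn": "move_arm", "kwargs": {"rows": [[0,0,0.05,0,0,0,-0.3],[0,0,0.05,0,0,0,-0.3]]}}

```text
time: 11.73
tool_pos: [0.6047, 0.2665, 0.1248]
tool_rot: [-0.0, 0.707, 0.707, -0.0]
contact_force: [0.2, -0.1, 3.9]
gripper_width: 0.418
grasp_force: 60.6
```

Emit:
{"fn": "move_arm", "kwargs": {"rows": [[0,0,0.05,0,0,0,-0.3],[0,0,0.05,0,0,0,-0.3],[0,0,0.05,0,0,0,-0.3]]}}

```text
time: 11.98
tool_pos: [0.6047, 0.2665, 0.1235]
tool_rot: [-0.0, 0.707, 0.707, 0.0]
contact_force: [-0.6, 0.2, 4.5]
gripper_width: 0.422
grasp_force: 60.6
```

Emit:
{"fn": "move_arm", "kwargs": {"rows": [[0,0,0.05,0,0,0,-0.3],[0,0,0.05,0,0,0,-0.3]]}}

```text
time: 12.15
tool_pos: [0.6047, 0.2665, 0.1228]
tool_rot: [-0.0, 0.707, 0.707, -0.0]
contact_force: [-1.5, -0.2, 7.2]
gripper_width: 0.421
grasp_force: 60.7
```

Emit:
{"fn": "move_arm", "kwargs": {"rows": [[0,0,0.05,0,0,0,-0.3],[0,0,0.05,0,0,0,-0.3]]}}

```text
time: 12.32
tool_pos: [0.6047, 0.2665, 0.1224]
tool_rot: [0.0, 0.707, 0.707, -0.0]
contact_force: [-1.8, 1.1, 9.5]
gripper_width: 0.42
grasp_force: 60.9
```

Emit:
{"fn": "move_arm", "kwargs": {"rows": [[0,0,0.05,0,0,0,-0.3],[0,0,0.03,0,0,0,-0.3]]}}

```text
time: 12.48
tool_pos: [0.6048, 0.2665, 0.1221]
tool_rot: [-0.0, 0.707, 0.707, -0.0]
contact_force: [-3.8, -1.0, 10.4]
gripper_width: 0.419
grasp_force: 61.0
```

Emit:
{"fn": "move_arm", "kwargs": {"rows": [[0,0,0.04,0,0,0,-0.3],[0,0,0,0,0,0,-0.3]]}}

```text
time: 12.65
tool_pos: [0.6048, 0.2665, 0.122]
tool_rot: [0.0, 0.707, 0.707, -0.0]
contact_force: [-3.7, -1.0, 10.4]
gripper_width: 0.422
grasp_force: 61.1
```

Emit:
{"fn": "move_arm", "kwargs": {"rows": [[0,0,0.05,0,0,0,-0.3],[0,0,0,0,0,0,-0.3]]}}

```text
time: 12.82
tool_pos: [0.6048, 0.2665, 0.1218]
tool_rot: [0.0, 0.707, 0.707, -0.0]
contact_force: [-4.5, -1.0, 13.0]
gripper_width: 0.419
grasp_force: 61.2
```

Emit:
{"fn": "move_arm", "kwargs": {"rows": [[0,0,0.05,0,0,0,-0.3],[0,0,0,0,0,0,-0.3]]}}

```text
time: 12.98
tool_pos: [0.6048, 0.2665, 0.1216]
tool_rot: [0.0, 0.707, 0.707, -0.0]
contact_force: [-5.5, -1.9, 13.9]
gripper_width: 0.419
grasp_force: 61.3
```

Emit:
{"fn": "move_arm", "kwargs": {"rows": [[0,0,0.05,0,0,0,-0.3],[0,0,0,0,0,0,-0.3]]}}

```text
time: 13.15
tool_pos: [0.6049, 0.2665, 0.1215]
tool_rot: [0.0, 0.707, 0.707, -0.0]
contact_force: [-6.8, -2.1, 14.2]
gripper_width: 0.414
grasp_force: 61.4
```

Emit:
{"fn": "move_arm", "kwargs": {"rows": [[0,0,0.05,0,0,0,-0.3],[0,0,0,0,0,0,-0.3]]}}

```text
time: 13.32
tool_pos: [0.6048, 0.2665, 0.1212]
tool_rot: [0.0, 0.707, 0.707, -0.0]
contact_force: [-7.2, -2.0, 16.0]
gripper_width: 0.424
grasp_force: 61.5
```

```bash
python3 - <<'E'
from h import *
f=manip.grab_frame("wrist");c=manip.grab_frame("scene")
for i in range(6):
    s=manip.state();print(s["tool_pos"].round(4),s["contact_force"].round(1));manip.grab_frame("top")
pickle.dump(c,open("s6.pkl","wb"));pickle.dump(f,open("w6.pkl","wb"))
E
```

```text
[0.6049 0.2665 0.1213] [-6.6 -2.1 15.9]
[0.6048 0.2664 0.1213] [-7.3 -1.9 15.9]
[0.6048 0.2665 0.1213] [-6.2 -1.7 15.6]
[0.6048 0.2665 0.1213] [-7.3 -1.1 15.9]
[0.6049 0.2665 0.1213] [-6.5 -1.6 15.9]
[0.6049 0.2665 0.1213] [-6.7 -1.7 15.4]
```

The force is steady at 16 N, above the 12 N bow peak, at the expected height, so ring 1 is home. I ease up with the stem, then release.

Emit:
{"fn": "move_arm", "kwargs": {"rows": [[0,0,-0.2,0,0,0,-0.3],[0,0,-0.2,0,0,0,-0.3],[0,0,-0.3,0,0,0,-0.3],[0,0,-0.4,0,0,0,-0.3],[0,0,-0.4,0,0,0,-0.3],[0,0,-0.2,0,0,0,-0.3],[0,0,0,0,0,0,-0.3],[0,0,0,0,0,0,0.3],[0,0,0,0,0,0,0.3],[0,0,0,0,0,0,0.3],[0,0,0,0,0,0,0.3]]}}

```text
time: 14.63
tool_pos: [0.6043, 0.2661, 0.1346]
tool_rot: [-0.0, 0.707, 0.707, -0.001]
contact_force: [0.3, -0.1, -0.8]
gripper_width: 0.65
grasp_force: 0.0
```

```bash
python3 - <<'E'
from h import *
f=manip.grab_frame("wrist");c=manip.grab_frame("scene");s=manip.state();print(s["tool_pos"],s["contact_force"].round(1),s["gripper_width"])
pickle.dump(c,open("s7.pkl","wb"));pickle.dump(f,open("w7.pkl","wb"))
# ring top height: fit radius-19 ring around axis in wrist
for z in (.11,.12,.13,.14): print(fit_ring([f],[.6047,.2665,z]))
E
```

```text
[0.60445745 0.26625505 0.13490901] [ 0.5  0.1 -0. ] 0.6484606129331284
(array([0.60629091, 0.2673598 , 0.12630839]), np.float64(11.977874755859375))
(array([0.60627929, 0.26737319, 0.12636219]), np.float64(11.990071296691895))
(array([0.60459308, 0.26750815, 0.13919701]), np.float64(18.296588897705078))
(array([0.60465581, 0.26704216, 0.13858931]), np.float64(18.13161277770996))
```

Emit:
{"fn": "move_arm", "kwargs": {"rows": [[0,0,-1,0,0,0,0.3],[0,0,-2.5,0,0,0,0.3],[0,0,-3,0,0,0,0.3],[0,0,-3,0,0,0,0.3],[0,0,-2,0,0,0,0.3],[-1,-2,0,0,0,0,0.3],[-1.3,-3,0,0,0,0,0.3],[-1.3,-3,0,0,0,0,0.3],[-1.3,-3,1,0,0,0,0.3],[-1.3,-3,2,0,0,0,0.3],[-1.26,-2.2,3,0,0,0,0.3],[0,0,3,0,0,0,0.3],[0,0,3,0,0,0,0.3],[0,0,3,0,0,0,0.3],[0,0,2,0,0,0,0.3],[0,0,1,0,0,0,0.3],[0,0,0,0,0,0,0.3]]}}

```text
time: 16.15
tool_pos: [0.4411, 0.1914, 0.0683]
tool_rot: [-0.001, 0.707, 0.707, -0.002]
contact_force: [-0.1, -0.5, 0.1]
gripper_width: 0.649
grasp_force: 0.0
```

```bash
python3 - <<'E'
from h import *
f=manip.grab_frame("wrist");s=manip.state();print(s["tool_pos"],s["contact_force"].round(1),s["gripper_width"])
pickle.dump(f,open("w8.pkl","wb"))
a,b=[pickle.load(open(n,"rb")) for n in("w1.pkl","w2.pkl")]
print(fit_ring([f],[.4425,.1916,.02]),fit_ring([f,b],[.4425,.1916,.02]),fit_ring([f,a],[.4425,.1916,.02]),fit_ring([f],[.440,.189,.021]))
E
```

```text
[0.44247531 0.1917682  0.07020786] [-0.4 -0.2  0.4] 0.6522497835044516
(array([0.44254934, 0.19008012, 0.01718083]), np.float64(111.96234130859375)) (array([0.44226441, 0.1892105 , 0.0160025 ]), np.float64(150.57322692871094)) (array([0.44250633, 0.19149423, 0.01972918]), np.float64(110.46792602539062)) (array([0.44257215, 0.1899214 , 0.01683888]), np.float64(111.9686508178711))
```

Emit:
{"fn": "move_arm", "kwargs": {"rows": [[-0.05,0,2,0,0,0,0.3],[0,0,1.2,0,0,0,0.3],[0,0,0.7,0,0,0,0.3],[0,0,0.45,0,0,0,0.3],[0,0,0,0,0,0,0.3],[0,0,0,0,0,0,0.3],[0,0,0,0,0,0,-0.3],[0,0,0,0,0,0,-0.3],[0,0,0,0,0,0,-0.3],[0,0,0,0,0,0,-0.3],[0,0,0,0,0,0,-0.3]]}}

```text
time: 17.12
tool_pos: [0.4438, 0.1916, 0.0282]
tool_rot: [0.001, 0.707, 0.707, 0.001]
contact_force: [-1.1, 0.2, 6.7]
gripper_width: 0.417
grasp_force: 59.8
```

```bash
python3 - <<'E'
from h import *
s=manip.state();print(s["tool_pos"],s["contact_force"].round(1),s["gripper_width"],s["grasp_force"])
E
```

```text
[0.44379908 0.19164165 0.02818346] [-1.1  0.2  6.7] 0.41662368441261177 59.80104077607393
```

Emit:
{"fn": "move_arm", "kwargs": {"rows": [[0,0,-1,0,0,0,-0.3],[0,0,-2.5,0,0,0,-0.3],[0,0,-3.2,0,0,0,-0.3],[0,0,-3.2,0,0,0,-0.3],[0,0,-3.2,0,0,0,-0.3],[0.9,2,-3,0,0,0,-0.3],[1.3,2.8,-2.4,0,0,0,-0.3],[1.3,2.8,-1.4,0,0,0,-0.3],[1.3,2.8,0,0,0,0,-0.3],[1.3,2.8,0,0,0,0,-0.3],[0.9,2,0,0,0,0,-0.3],[0.5,1,0,0,0,0,-0.3],[0,0,0,0,0,0,-0.3],[0,0,0,0,0,0,-0.3],[0,0,0,0,0,0,-0.3]]}}

```text
time: 18.37
tool_pos: [0.6039, 0.2661, 0.2257]
tool_rot: [-0.0, 0.707, 0.707, -0.0]
contact_force: [0.1, -0.1, -0.8]
gripper_width: 0.415
grasp_force: 60.0
```

```bash
python3 - <<'E'
from h import *
f=manip.grab_frame("wrist");[manip.grab_frame("top") for _ in range(2)];s=manip.state();print(s["tool_pos"],s["contact_force"].round(1),s["gripper_width"],s["tool_rot"].round(4))
pickle.dump(f,open("w9.pkl","wb"));T=s["tool_pos"]
print(fit_ring([f],T-[0,0,.005]))
w3=pickle.load(open("w3.pkl","rb"));T3=np.array([.6026,.2667,.2242]);print("ring1 in hand",fit_ring([w3],T3-[0,0,.005])[0]-T3)
d=cv2.absdiff(f["img"],w3["img"]);print(d[250:360,270:375].mean())
g,h=[cv2.cvtColor(x["img"][262:365,275:370],cv2.COLOR_BGR2GRAY).astype(np.float32) for x in(w3,f)];print(cv2.phaseCorrelate(g,h))
E
```

```text
[0.60400139 0.26604771 0.2260402 ] [ 0.1 -0.1 -1.5] 0.4159154429313228 [-0.      0.7071  0.7071 -0.    ]
(array([0.60620439, 0.26090825, 0.22708927]), np.float64(43.60498809814453))
ring1 in hand [ 0.00175671 -0.00694113  0.00256709]
12.356911976911977
((-0.036731580506362604, -2.2680564758232578), 0.9350586187692336)
```

Ring 2 sits 2 mm lower in the hand than ring 1 and is otherwise aligned. I expect it home at TCP z of about 0.137.

Emit:
{"fn": "move_arm", "kwargs": {"rows": [[0.05,0.07,0.5,0,0,0,-0.3],[0,0,1,0,0,0,-0.3],[0,0,1,0,0,0,-0.3],[0,0,0.5,0,0,0,-0.3],[0,0,0.2,0,0,0,-0.3],[0,0,0.2,0,0,0,-0.3],[0,0,0.2,0,0,0,-0.3],[0,0,0.2,0,0,0,-0.3]]}}

```text
time: 19.18
tool_pos: [0.6056, 0.2669, 0.188]
tool_rot: [0.0, 0.707, 0.707, 0.0]
contact_force: [0.4, 0.6, -0.1]
gripper_width: 0.416
grasp_force: 60.0
```

Emit:
{"fn": "move_arm", "kwargs": {"rows": [[0,0,0.2,0,0,0,-0.3],[0,0,0.2,0,0,0,-0.3],[0,0,0.2,0,0,0,-0.3],[0,0,0.2,0,0,0,-0.3],[0,0,0.2,0,0,0,-0.3],[0,0,0.2,0,0,0,-0.3]]}}

```text
time: 19.68
tool_pos: [0.6055, 0.2667, 0.1757]
tool_rot: [0.0, 0.707, 0.707, 0.0]
contact_force: [0.6, -0.0, -0.1]
gripper_width: 0.414
grasp_force: 60.1
```

Emit:
{"fn": "move_arm", "kwargs": {"rows": [[0,0,0.2,0,0,0,-0.3],[0,0,0.2,0,0,0,-0.3],[0,0,0.15,0,0,0,-0.3],[0,0,0.15,0,0,0,-0.3],[0,0,0.15,0,0,0,-0.3]]}}

```text
time: 20.1
tool_pos: [0.6055, 0.2668, 0.1673]
tool_rot: [0.0, 0.707, 0.707, -0.0]
contact_force: [-0.5, -0.8, 1.0]
gripper_width: 0.411
grasp_force: 60.1
```

Emit:
{"fn": "move_arm", "kwargs": {"rows": [[0,-0.08,0.15,0,0,0,-0.3],[0,0,0.15,0,0,0,-0.3],[0,0,0.15,0,0,0,-0.3],[0,0,0.15,0,0,0,-0.3],[0,0,0.15,0,0,0,-0.3]]}}

```text
time: 20.52
tool_pos: [0.6049, 0.2669, 0.1603]
tool_rot: [0.0, 0.707, 0.707, 0.0]
contact_force: [0.7, -1.3, 2.6]
gripper_width: 0.408
grasp_force: 60.4
```

Emit:
{"fn": "move_arm", "kwargs": {"rows": [[0,0,0.15,0,0,0,-0.3],[0,0,0.15,0,0,0,-0.3],[0,0,0.15,0,0,0,-0.3],[0,0,0.15,0,0,0,-0.3],[0,0,0.15,0,0,0,-0.3]]}}

```text
time: 20.93
tool_pos: [0.6048, 0.2669, 0.1525]
tool_rot: [0.0, 0.707, 0.707, 0.0]
contact_force: [0.0, -1.9, 4.3]
gripper_width: 0.416
grasp_force: 60.4
```

Emit:
{"fn": "move_arm", "kwargs": {"rows": [[0,0,0.15,0,0,0,-0.3],[0,0,0.15,0,0,0,-0.3],[0,0,0.15,0,0,0,-0.3]]}}

```text
time: 21.18
tool_pos: [0.6048, 0.2668, 0.148]
tool_rot: [0.0, 0.707, 0.707, 0.0]
contact_force: [-0.5, -1.8, 6.4]
gripper_width: 0.413
grasp_force: 60.7
```

Emit:
{"fn": "move_arm", "kwargs": {"rows": [[0,0,0.1,0,0,0,-0.3],[0,0,0.1,0,0,0,-0.3],[0,0,0.1,0,0,0,-0.3]]}}

```text
time: 21.43
tool_pos: [0.605, 0.2668, 0.1456]
tool_rot: [0.0, 0.707, 0.707, 0.0]
contact_force: [-1.2, -2.2, 7.6]
gripper_width: 0.414
grasp_force: 60.8
```

Emit:
{"fn": "move_arm", "kwargs": {"rows": [[0,0,0.08,0,0,0,-0.3],[0,0,0.08,0,0,0,-0.3],[0,0,0.08,0,0,0,-0.3]]}}

```text
time: 21.68
tool_pos: [0.6048, 0.2669, 0.1424]
tool_rot: [0.0, 0.707, 0.707, 0.0]
contact_force: [0.1, -1.4, 3.3]
gripper_width: 0.415
grasp_force: 60.5
```

Emit:
{"fn": "move_arm", "kwargs": {"rows": [[0,0,0.08,0,0,0,-0.3],[0,0,0.08,0,0,0,-0.3],[0,0,0.08,0,0,0,-0.3]]}}

```text
time: 21.93
tool_pos: [0.6045, 0.2669, 0.1398]
tool_rot: [-0.0, 0.707, 0.707, -0.0]
contact_force: [0.1, -1.3, 3.9]
gripper_width: 0.419
grasp_force: 60.5
```

Emit:
{"fn": "move_arm", "kwargs": {"rows": [[0,0,0.07,0,0,0,-0.3],[0,0,0.07,0,0,0,-0.3],[0,0,0.07,0,0,0,-0.3]]}}

```text
time: 22.18
tool_pos: [0.6046, 0.2669, 0.1385]
tool_rot: [-0.0, 0.707, 0.707, -0.0]
contact_force: [-2.4, -2.0, 9.6]
gripper_width: 0.414
grasp_force: 60.9
```

Emit:
{"fn": "move_arm", "kwargs": {"rows": [[0,0,0.06,0,0,0,-0.3],[0,0,0.06,0,0,0,-0.3]]}}

```text
time: 22.35
tool_pos: [0.6046, 0.2669, 0.138]
tool_rot: [-0.0, 0.707, 0.707, -0.0]
contact_force: [-3.2, -2.7, 11.5]
gripper_width: 0.415
grasp_force: 61.2
```

Emit:
{"fn": "move_arm", "kwargs": {"rows": [[0,0,0.06,0,0,0,-0.3],[0,0,0,0,0,0,-0.3]]}}

```text
time: 22.52
tool_pos: [0.6046, 0.2668, 0.1379]
tool_rot: [-0.0, 0.707, 0.707, -0.0]
contact_force: [-5.2, -3.1, 11.6]
gripper_width: 0.417
grasp_force: 61.2
```

Emit:
{"fn": "move_arm", "kwargs": {"rows": [[0,0,0.05,0,0,0,-0.3],[0,0,0,0,0,0,-0.3]]}}

```text
time: 22.68
tool_pos: [0.6046, 0.2669, 0.1377]
tool_rot: [-0.0, 0.707, 0.707, -0.0]
contact_force: [-4.7, -3.7, 13.6]
gripper_width: 0.414
grasp_force: 61.3
```

Emit:
{"fn": "move_arm", "kwargs": {"rows": [[0,0,0.05,0,0,0,-0.3],[0,0,0,0,0,0,-0.3]]}}

```text
time: 22.85
tool_pos: [0.6047, 0.2668, 0.1375]
tool_rot: [0.0, 0.707, 0.707, -0.0]
contact_force: [-5.8, -3.6, 14.8]
gripper_width: 0.412
grasp_force: 61.5
```

Emit:
{"fn": "move_arm", "kwargs": {"rows": [[0,0,0.05,0,0,0,-0.3],[0,0,0,0,0,0,-0.3]]}}

```text
time: 23.02
tool_pos: [0.6047, 0.2668, 0.1374]
tool_rot: [0.0, 0.707, 0.707, -0.0]
contact_force: [-6.3, -3.8, 14.8]
gripper_width: 0.415
grasp_force: 61.6
```

```bash
python3 - <<'E'
from h import *
for i in range(4):
    s=manip.state();print(s["tool_pos"].round(4),s["contact_force"].round(1));manip.grab_frame("top")
E
```

```text
[0.6047 0.2668 0.1374] [-6.3 -3.8 14.8]
[0.6047 0.2668 0.1374] [-5.6 -3.9 15.3]
[0.6047 0.2668 0.1374] [-6.2 -3.3 15.8]
[0.6047 0.2668 0.1374] [-6.5 -3.3 15.4]
```

Home again: 15.5 N at the predicted height. Releasing and fetching the third ring.

Emit:
{"fn": "move_arm", "kwargs": {"rows": [[0,0,-0.2,0,0,0,-0.3],[0,0,-0.3,0,0,0,-0.3],[0,0,-0.4,0,0,0,-0.3],[0,0,-0.3,0,0,0,-0.3],[0,0,0,0,0,0,-0.3],[0,0,0,0,0,0,0.3],[0,0,0,0,0,0,0.3],[0,0,0,0,0,0,0.3],[0,0,0,0,0,0,0.3],[0,0,-1,0,0,0,0.3],[0,0,-2.5,0,0,0,0.3],[0,0,-3,0,0,0,0.3],[0,0,-3,0,0,0,0.3],[0,0,-1,0,0,0,0.3]]}}

```text
time: 24.38
tool_pos: [0.6066, 0.2675, 0.2586]
tool_rot: [0.002, 0.707, 0.707, 0.004]
contact_force: [1.3, -0.0, 1.0]
gripper_width: 0.65
grasp_force: 0.0
```

Emit:
{"fn": "move_arm", "kwargs": {"rows": [[0.9,-2,0,0,0,0,0.3],[1.3,-3,0,0,0,0,0.3],[1.3,-3,0,0,0,0,0.3],[1.3,-3,1,0,0,0,0.3],[1.3,-3,2,0,0,0,0.3],[1.16,-2.9,3,0,0,0,0.3],[0,0,3,0,0,0,0.3],[0,0,3,0,0,0,0.3],[0,0,3,0,0,0,0.3],[0,0,2,0,0,0,0.3],[0,0,1,0,0,0,0.3],[0,0,0,0,0,0,0.3]]}}

```text
time: 25.38
tool_pos: [0.4348, 0.3379, 0.0698]
tool_rot: [-0.001, 0.707, 0.707, -0.003]
contact_force: [0.5, -0.6, 1.0]
gripper_width: 0.648
grasp_force: 0.0
```

```bash
python3 - <<'E'
from h import *
f=manip.grab_frame("wrist");manip.grab_frame("top");s=manip.state();print(s["tool_pos"],s["contact_force"].round(1),s["gripper_width"])
b=pickle.load(open("w2.pkl","rb"))
print(fit_ring([f],[.4357,.3394,.02]),fit_ring([f,b],[.4357,.3394,.02]))
c=manip.grab_frame("scene");pickle.dump(c,open("s10.pkl","wb"))
E
```

```text
[0.43723386 0.33928412 0.0735751 ] [ 0.3 -0.4 -0.4] 0.6481452430382512
(array([0.43591823, 0.33747349, 0.01664392]), np.float64(104.9248046875)) (array([0.43586953, 0.33895813, 0.01918949]), np.float64(141.25033569335938))
```

Emit:
{"fn": "move_arm", "kwargs": {"rows": [[-0.02,-0.14,2,0,0,0,0.3],[0,0,1.2,0,0,0,0.3],[0,0,0.8,0,0,0,0.3],[0,0,0.55,0,0,0,0.3],[0,0,0,0,0,0,0.3],[0,0,0,0,0,0,0.3],[0,0,0,0,0,0,-0.3],[0,0,0,0,0,0,-0.3],[0,0,0,0,0,0,-0.3],[0,0,0,0,0,0,-0.3],[0,0,0,0,0,0,-0.3]]}}

```text
time: 26.45
tool_pos: [0.4363, 0.3393, 0.0285]
tool_rot: [0.0, 0.707, 0.707, 0.001]
contact_force: [-0.6, 0.8, 6.4]
gripper_width: 0.411
grasp_force: 60.2
```

Emit:
{"fn": "move_arm", "kwargs": {"rows": [[0,0,-1,0,0,0,-0.3],[0,0,-2.5,0,0,0,-0.3],[0,0,-3.2,0,0,0,-0.3],[0,0,-3.2,0,0,0,-0.3],[0,0,-3.2,0,0,0,-0.3],[0,0,-3.2,0,0,0,-0.3],[0,0,-2.7,0,0,0,-0.3],[-0.9,2,-1,0,0,0,-0.3],[-1.3,3,0,0,0,0,-0.3],[-1.3,3,0,0,0,0,-0.3],[-1.3,3,0,0,0,0,-0.3],[-1.3,3,0,0,0,0,-0.3],[-0.8,2,0,0,0,0,-0.3],[-0.4,0.9,0,0,0,0,-0.3],[0,0,0,0,0,0,-0.3],[0,0,0,0,0,0,-0.3],[0,0,0,0,0,0,-0.3]]}}

```text
time: 27.87
tool_pos: [0.603, 0.2665, 0.2271]
tool_rot: [-0.0, 0.707, 0.707, -0.0]
contact_force: [-0.4, 0.1, -0.1]
gripper_width: 0.415
grasp_force: 60.0
```

```bash
python3 - <<'E'
from h import *
[manip.grab_frame("top") for _ in range(3)];f=manip.grab_frame("wrist");s=manip.state();print(s["tool_pos"],s["contact_force"].round(1),s["gripper_width"])
g0,=[cv2.cvtColor(f["img"][262:365,275:370],cv2.COLOR_BGR2GRAY).astype(np.float32)]
for n in("w3","w9"):
    w=pickle.load(open(n+".pkl","rb"));print(cv2.phaseCorrelate(cv2.cvtColor(w["img"][262:365,275:370],cv2.COLOR_BGR2GRAY).astype(np.float32),g0))
E
```

```text
[0.60339919 0.26650562 0.22746465] [-0.2  0.8 -0.7] 0.41756666190723757
((-0.24973611075147062, -0.9303561821404642), 0.49944650611759706)
((0.03071076873557388, -0.18470281156424306), 0.8899588434048641)
```

Emit:
{"fn": "move_arm", "kwargs": {"rows": [[0,0.03,0.5,0,0,0,-0.3],[0,0,1,0,0,0,-0.3],[0,0,1,0,0,0,-0.3],[0,0,0.5,0,0,0,-0.3],[0,0,0.2,0,0,0,-0.3],[0,0,0.2,0,0,0,-0.3],[0,0,0.2,0,0,0,-0.3]]}}

```text
time: 28.65
tool_pos: [0.6047, 0.2658, 0.191]
tool_rot: [-0.0, 0.707, 0.707, -0.0]
contact_force: [-0.0, 0.4, -0.6]
gripper_width: 0.411
grasp_force: 60.0
```

Emit:
{"fn": "move_arm", "kwargs": {"rows": [[0,0,0.2,0,0,0,-0.3],[0,0,0.2,0,0,0,-0.3],[0,0,0.2,0,0,0,-0.3],[0,0,0.2,0,0,0,-0.3],[0,0,0.2,0,0,0,-0.3],[0,0,0.2,0,0,0,-0.3]]}}

```text
time: 29.15
tool_pos: [0.6047, 0.2659, 0.1792]
tool_rot: [0.0, 0.707, 0.707, 0.0]
contact_force: [-0.1, -0.7, 0.6]
gripper_width: 0.414
grasp_force: 60.0
```

Emit:
{"fn": "move_arm", "kwargs": {"rows": [[0,0,0.15,0,0,0,-0.3],[0,0,0.15,0,0,0,-0.3],[0,0,0.15,0,0,0,-0.3],[0,0,0.15,0,0,0,-0.3]]}}

```text
time: 29.48
tool_pos: [0.6047, 0.266, 0.1733]
tool_rot: [0.0, 0.707, 0.707, 0.0]
contact_force: [-0.6, 0.5, 1.1]
gripper_width: 0.416
grasp_force: 60.1
```

Emit:
{"fn": "move_arm", "kwargs": {"rows": [[0,0,0.15,0,0,0,-0.3],[0,0,0.15,0,0,0,-0.3],[0,0,0.15,0,0,0,-0.3]]}}

```text
time: 29.73
tool_pos: [0.6047, 0.266, 0.1688]
tool_rot: [0.0, 0.707, 0.707, 0.0]
contact_force: [-0.5, 0.7, 0.8]
gripper_width: 0.412
grasp_force: 60.1
```

Emit:
{"fn": "move_arm", "kwargs": {"rows": [[0.06,0,0.15,0,0,0,-0.3],[0,0,0.15,0,0,0,-0.3],[0,0,0.15,0,0,0,-0.3]]}}

```text
time: 29.98
tool_pos: [0.6046, 0.2665, 0.1642]
tool_rot: [-0.0, 0.707, 0.707, 0.0]
contact_force: [0.2, 1.0, 1.1]
gripper_width: 0.413
grasp_force: 60.1
```

Emit:
{"fn": "move_arm", "kwargs": {"rows": [[0,0,0.1,0,0,0,-0.3],[0,0,0.1,0,0,0,-0.3],[0,0,0.1,0,0,0,-0.3]]}}

```text
time: 30.23
tool_pos: [0.6049, 0.2665, 0.1618]
tool_rot: [0.0, 0.707, 0.707, 0.0]
contact_force: [0.3, 0.7, 1.9]
gripper_width: 0.406
grasp_force: 60.3
```

Emit:
{"fn": "move_arm", "kwargs": {"rows": [[0,0,0.08,0,0,0,-0.3],[0,0,0.08,0,0,0,-0.3],[0,0,0.08,0,0,0,-0.3]]}}

```text
time: 30.48
tool_pos: [0.605, 0.2665, 0.1594]
tool_rot: [0.0, 0.707, 0.707, 0.001]
contact_force: [-0.1, 1.7, 4.0]
gripper_width: 0.415
grasp_force: 60.4
```

Emit:
{"fn": "move_arm", "kwargs": {"rows": [[0,0,0.08,0,0,0,-0.3],[0,0,0.08,0,0,0,-0.3],[0,0,0.08,0,0,0,-0.3]]}}

```text
time: 30.73
tool_pos: [0.6048, 0.2665, 0.1567]
tool_rot: [0.0, 0.707, 0.707, 0.0]
contact_force: [-0.5, -0.2, 3.7]
gripper_width: 0.412
grasp_force: 60.5
```

Emit:
{"fn": "move_arm", "kwargs": {"rows": [[0,0,0.08,0,0,0,-0.3],[0,0,0.08,0,0,0,-0.3],[0,0,0.08,0,0,0,-0.3]]}}

```text
time: 30.98
tool_pos: [0.6047, 0.2665, 0.154]
tool_rot: [-0.0, 0.707, 0.707, 0.0]
contact_force: [0.6, 0.6, 3.8]
gripper_width: 0.417
grasp_force: 60.5
```

Emit:
{"fn": "move_arm", "kwargs": {"rows": [[0,0,0.07,0,0,0,-0.3],[0,0,0.07,0,0,0,-0.3]]}}

```text
time: 31.15
tool_pos: [0.6047, 0.2664, 0.153]
tool_rot: [0.0, 0.707, 0.707, 0.0]
contact_force: [-0.3, 0.2, 7.1]
gripper_width: 0.414
grasp_force: 60.8
```

Emit:
{"fn": "move_arm", "kwargs": {"rows": [[0,0,0.06,0,0,0,-0.3],[0,0,0.06,0,0,0,-0.3]]}}

```text
time: 31.32
tool_pos: [0.6047, 0.2664, 0.1526]
tool_rot: [0.0, 0.707, 0.707, 0.0]
contact_force: [-2.5, -0.2, 8.6]
gripper_width: 0.413
grasp_force: 61.0
```

Emit:
{"fn": "move_arm", "kwargs": {"rows": [[0,0,0.06,0,0,0,-0.3],[0,0,0,0,0,0,-0.3]]}}

```text
time: 31.48
tool_pos: [0.6047, 0.2664, 0.1525]
tool_rot: [0.0, 0.707, 0.707, 0.0]
contact_force: [-3.7, 0.2, 10.0]
gripper_width: 0.41
grasp_force: 61.1
```

Emit:
{"fn": "move_arm", "kwargs": {"rows": [[0,0,0.06,0,0,0,-0.3],[0,0,0,0,0,0,-0.3]]}}

```text
time: 31.65
tool_pos: [0.6048, 0.2664, 0.1522]
tool_rot: [0.0, 0.707, 0.707, 0.0]
contact_force: [-3.2, -1.0, 11.3]
gripper_width: 0.416
grasp_force: 61.2
```

Emit:
{"fn": "move_arm", "kwargs": {"rows": [[0,0,0.06,0,0,0,-0.3],[0,0,0,0,0,0,-0.3]]}}

```text
time: 31.82
tool_pos: [0.6048, 0.2664, 0.152]
tool_rot: [0.0, 0.707, 0.707, 0.0]
contact_force: [-3.7, -1.2, 13.3]
gripper_width: 0.416
grasp_force: 61.3
```

Emit:
{"fn": "move_arm", "kwargs": {"rows": [[0,0,0.06,0,0,0,-0.3],[0,0,0,0,0,0,-0.3]]}}

```text
time: 31.98
tool_pos: [0.6048, 0.2664, 0.1518]
tool_rot: [0.0, 0.707, 0.707, 0.0]
contact_force: [-5.0, -0.9, 14.0]
gripper_width: 0.413
grasp_force: 61.5
```

Emit:
{"fn": "move_arm", "kwargs": {"rows": [[0,0,0.05,0,0,0,-0.3],[0,0,0,0,0,0,-0.3],[0,0,0,0,0,0,-0.3]]}}

```text
time: 32.23
tool_pos: [0.6048, 0.2664, 0.1517]
tool_rot: [0.0, 0.707, 0.707, 0.0]
contact_force: [-4.8, -1.1, 14.5]
gripper_width: 0.412
grasp_force: 61.6
```

Emit:
{"fn": "move_arm", "kwargs": {"rows": [[0,0,0.06,0,0,0,-0.3],[0,0,0,0,0,0,-0.3],[0,0,0,0,0,0,-0.3]]}}

```text
time: 32.48
tool_pos: [0.6048, 0.2664, 0.1514]
tool_rot: [0.0, 0.707, 0.707, -0.0]
contact_force: [-6.4, -1.4, 16.5]
gripper_width: 0.416
grasp_force: 61.7
```

Emit:
{"fn": "move_arm", "kwargs": {"rows": [[0,0,-0.2,0,0,0,-0.3],[0,0,-0.3,0,0,0,-0.3],[0,0,-0.3,0,0,0,-0.3],[0,0,0,0,0,0,-0.3],[0,0,0,0,0,0,0.3],[0,0,0,0,0,0,0.3],[0,0,0,0,0,0,0.3],[0,0,0,0,0,0,0.3],[0,0,-1,0,0,0,0.3],[0,0,-2.5,0,0,0,0.3],[0,0,-3,0,0,0,0.3],[0,0,-3,0,0,0,0.3],[0.5,-2,0,0,0,0,0.3],[0.5,-3,0,0,0,0,0.3],[0.5,-3,0,0,0,0,0.3],[0.5,-3,0,0,0,0,0.3],[0.3,-2.5,0,0,0,0,0.3]]}}

```text
time: 33.9
tool_pos: [0.4679, 0.2896, 0.2517]
tool_rot: [-0.0, 0.707, 0.707, 0.0]
contact_force: [-0.2, -0.1, -0.2]
gripper_width: 0.649
grasp_force: 0.0
```

Emit:
{"fn": "move_arm", "kwargs": {"rows": [[0,0,0,0,0,0,0.3],[0,0,0,0,0,0,0.3],[0,0,0,0,0,0,0.3],[0,0,0,0,0,0,0.3],[0,0,0,0,0,0,0.3],[0,0,0,0,0,0,0.3],[0,0,0,0,0,0,0.3],[0,0,0,0,0,0,0.3],[0,0,0,0,0,0,0.3],[0,0,0,0,0,0,0.3],[0,0,0,0,0,0,0.3],[0,0,0,0,0,0,0.3]]}}

```text
time: 34.9
tool_pos: [0.4696, 0.2894, 0.2509]
tool_rot: [-0.0, 0.707, 0.707, -0.0]
contact_force: [-0.3, 0.5, 0.3]
gripper_width: 0.65
grasp_force: 0.0
```

```bash
python3 - <<'E'
from h import *
f=manip.grab_frame("wrist");c=manip.grab_frame("scene");t=manip.grab_frame("top");s=manip.state();print(s["tool_pos"],s["contact_force"].round(1))
pickle.dump((f,c,t),open("end.pkl","wb"))
d=proj(f,[.60,.377,.1]);p=proj(f,[.6047,.2667,.14]);print(d,p)
def crop(im,x,y,w,h,W,H):
    x=int(min(max(0,x-w/2),640-w));y=int(min(max(0,y-h/2),480-h));print(x,y);return cv2.resize(im[y:y+h,x:x+w],(W,H),interpolation=cv2.INTER_CUBIC)
m=np.vstack([np.hstack([crop(f["img"],*d,180,150,400,333),crop(f["img"],*p,160,133,400,333)]),np.hstack([crop(c["img"],370,290,270,180,400,267),crop(c["img"],285,255,150,100,400,267)])])
cv2.imwrite("pics/end.png",m)
E
```

```text
[0.46958115 0.28939648 0.25094305] [ 1.1 -1.  -0. ]
[499.07116466 113.52352377] [511.34507574 273.46800913]
409 38
431 206
235 200
210 205
```

View pics/end.png

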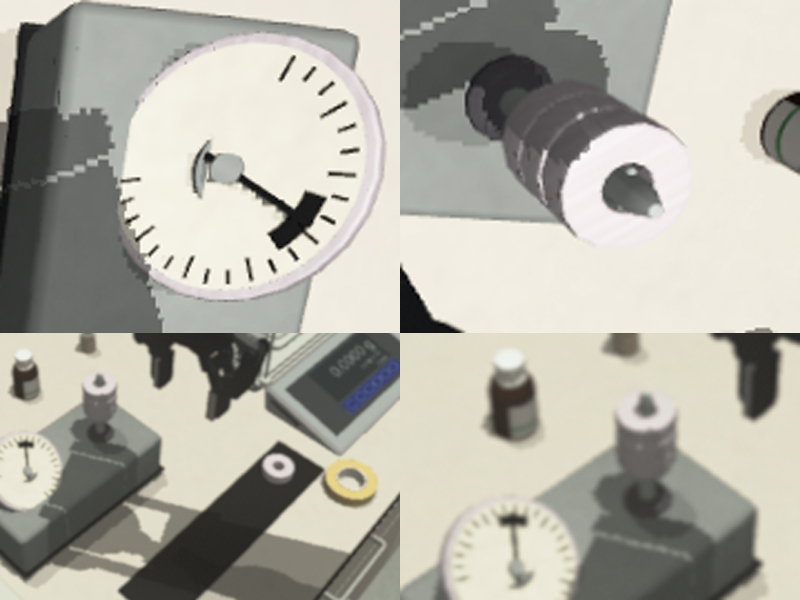

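The needle points at (300,222), in the middle of the black arc. Three rings are stacked on the spindle, one is left on the board, and the bystanders stand as before. I check that the tip protrusion is 15 mm, then hand in.

```bash
python3 - <<'E'
from h import *
f,c,t=pickle.load(open("end.pkl","rb"))
for z in (.144,.148,.150,.152,.154,.156,.164,.166,.168,.170,.172): print(z,proj(f,[.6047,.2668,z]).round(1))
best=[(fit_ring([f],[.6047,.2668,z])) for z in(.148,.154)];print(best)
E
```

```text
0.144 [514.2 275.5]
0.148 [517.  277.7]
0.15 [518.5 278.8]
0.152 [520. 280.]
0.154 [521.5 281.1]
0.156 [523.  282.3]
0.164 [529.4 287.2]
0.166 [531.  288.5]
0.168 [532.7 289.8]
0.17 [534.4 291.1]
0.172 [536.2 292.4]
[(array([0.61465079, 0.26010907, 0.13723963]), np.float64(107.66411590576172)), (array([0.61438555, 0.26028149, 0.13772266]), np.float64(107.62641906738281))]
```

The tip is at z 0.169 and the top face at 0.154. That is 15 mm of protrusion, so all three rings are flush.

```bash
python3 -c "
from plant import manip
print(manip.job_done())"
```

```text
the job is handed in; nothing more can be done
None
```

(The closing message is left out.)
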